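# Refit a counting scale's pan and hold its draught hood on the balance point

## Robot

A 6-joint arm with a two-finger parallel gripper is mounted at the origin on a cart in front of the work surface, level with it; the furniture and walls round the work are solid. World frame = base frame: x ahead of the robot, y to its left, z up, the work surface at z = 0. Lengths are in mm, angles in rad, forces in N, time in s.
With the tool pointing down it reaches from about 400 to 925 mm from the base axis. Payload 12.5 kg.
Tool frame: the origin (TCP) lies at the very end of the fingers, on their centre line; the grasp point (between the pads) lies 19 mm behind it (tcp_to_grasp is the z of the grasp point in the tool frame, in mm); z points along the fingers, x is the direction in which the jaws open and shut, and the axes are right-handed (so a half turn about z gives the same grasp; the last joint's range is limited). The gripper opens to 95 mm and grips with 3 to 60 N. Pads are 20 mm wide; open, the fingers measure 119 mm over their backs; the gripper's body (75 mm by 180 mm) begins 59 mm behind the grasp point.
Start: joints at [1.023, 0.491, 1.559, -0, 1.092, -0.106], TCP at [267.216, 565.015, 214.661] pointing down, gripper open.
Joint ranges: [-3.1, 3.1], [-0.84, 2.19], [0.05, 2.79], [-1.13, 4.28], [0.06, 2.93], [-2.69, 2.69]. Speed limits (rad/s): [2.22, 2.22, 2.79, 3.14, 3.14, 3.14].

## Interface

Orientations are given as [roll, pitch, yaw] about the fixed x, y, z axes, in that order (R = Rz(yaw) Ry(pitch) Rx(roll)).
In Python, from cell import state, read_camera, camera_info, job_done, tcp_to_grasp gives the robot as it stands. The module is installed in compiled form; this text tells all that it offers.
- The arm moves only by the tool servo_tool, never from a script. Its argument "rows" is a list of rows, each a list of 7 numbers: the turn, a rotation vector about the tool's x, y, z in degrees, then the shift along the tool's x, y, z in m, then the finger opening in m, from 0 to 0.0951. A call has 1 to 12 rows; each row is the pose to reach, as a shift and turn from the pose commanded when the call began, along the tool's axes at that moment; what a row does not reach only later rows make up. A row lasts 1/8 s, in which the tool goes at most 62.5 mm and 10.7 degrees, less where a joint would pass 70% of its speed; a pose out of reach is approached as far as the arm can. A call with a gripper value outside its range is refused whole. The fingers move at their own pace and stop on an object; the grip force is fixed at half the most. Time passes only in rows, so rows that repeat a pose let the fingers close. It gives the time, the measured TCP pose, the force and the opening at its end, in the units of the state.
- state(): the state, without advancing time (a new reading comes with each control period).
- read_camera(name): name is "side" or "top" or "wrist"; returns the picture (420x560x3 uint8, red, green, blue); there is no depth.
- camera_info(name): a dict with "vfov" (degrees; the focal length in pixels is half the picture's height over the tangent of half this angle, whatever the lens; pixels are square), "cx", "cy" (the principal point, pixels), "k1" (the pictures are not rectified: a ray, as slopes to the right and down, at radius r is drawn at 1 + k1 r^2 times it, then the intrinsics apply), "R" (3x3) and "t" (3): a world point X has camera coordinates R X + t; the wrist camera has in their place "tool_from_camera" (4x4, takes a point from camera to tool coordinates, whose origin is the TCP and whose axes are the tool frame's). Camera axes: x right, y down, z forward; pixel columns grow to the right and rows downward; lengths in mm; the calibration is good to about 2 mm. A picture is of the moment at which its call begins: read the wrist's pose just before it. camera_info takes no time and is no camera call.
- job_done(): hands the job in, once; it reports no verdict.
The state is a dict: "t": time; "joints": joint angles; "qvel": joint speeds; "tau": joint torques, N m; "eef_pos": TCP position; "tcp_rot": TCP orientation; "ft_force": force on the tool from outside, world axes, zero at the start; "moment": the same for the moment, N m; "opening": opening from 0.0 (shut) to 1.0 (fully open).
Only numpy, scipy, OpenCV 4.12 (cv2) and the standard library are available. Lean on these libraries where they do the work, as an engineer would, in place of code of your own. Each camera call takes 0.05 s, during which the arm holds its last target.

## Task

The counting scale has just been cleaned: set its loose weighing pan back down over the two locating pegs so that it sits fully home on the load plate, and let go of it. Then take the clear draught hood, which is lying open on its rear rests, by its grip bar, swing it smoothly forward to its point of balance, where it would fall neither shut nor back, and finish there, still gripping the bar and holding the hood still, so that I can hook its stay on. Do not drop the pan, never let the hood drop or swing on towards shut, and leave everything else on the bench where it is.

Things in the scene. Friction and masses are not known exactly. Their poses are not given: they have to be found in the camera images.
- scale: Counting scale fixed to the bench, white housing 185 mm deep (x), 305 wide (y), front edge at x = -95 mm. Right: weighing deck, 55 mm above the bench. Left (y = 110 to 205 mm): sloping display, up to 105 mm high. Origin on the bench below the middle of the load plate; x from its front (robot's side, within 0.3 rad) to its rear, y to its left, z up.
- load_plate (a point): Middle of the load plate's top, at (0, 0, 66) mm in the scale's frame, where the middle of the pan's underside goes: aluminium bar on the deck, 52 mm (x) by 154 mm (y), with a locating peg near each end
- peg_left (a point): Tip of the left locating peg, at (0, 62.5, 82) mm in the scale's frame: upright steel peg 8 mm across with a domed top, 16 mm tall above the load plate
- peg_right (a point): Tip of the right locating peg, alike, at (0, -62.5, 82) mm in the scale's frame
- hinge_axis (a point): Middle of the hood's hinge axis, at (84, 0, 62) mm in the scale's frame; the axis runs level along the scale's y
- pan: Loose plain steel pan, 100 to 180 g, lying right of the scale: open trough 60 mm wide (x), 99 long (y), upright walls 28 tall; at the foot of each end a flat ear 46 wide, 4 thick (151 mm over all) with an 11 mm round hole at y = +-62.5 mm that drops over a peg, either way round. Origin: centre of its underside, z up. Grip from above across the 60 mm. Seated, its y lies along the scale's y.
- hood: Draught hood of the scale, a clear box without a floor, with grey edges, 155 mm deep (x), 176 wide (y), 70 tall (z), 0.39 kg with its bar. Origin on the middle of the hinge axis; when shut its axes are those of the scale and it covers the weighing deck; it turns about its y
- hood_angle (a joint): Hinge angle, rad, of the hood: 0 shut, 1.9 open on two rubber rests (start). The hinge turns freely: no spring, no other stop. Shut, the centre of mass is 99 mm in front of and 43 above the axis, so it balances at 1.16 (top panel 66 degrees from level): below this it falls shut, above it falls back.
- grip_bar (a point): Round bar on the hood's front, 11 mm across, along the scale's y, 90 mm free between 2 posts, 40 mm clear of the front panel. This point: its middle, 199 mm in front of and 30 above the hinge axis when shut; open: 93 behind, 179 above it; in balance: 52 in front, 194 above it. Can be pinched from straight above, a finger before and behind; it turns between the fingers as the hood swings.
- stapler: bystander, stays where it is: hand stapler, 160 x 34 x 60 mm, lying behind the gap between scale and pan
- scissors: bystander, stays where it is: scissors lying flat behind the scale, 213 x 105 x 11 mm
- marker: bystander, stays where it is: black and white marker pen lying near the front edge, in front of the pan, 133 mm long, 16 mm thick
- scanner: bystander, stays where it is: hand-held barcode scanner lying on its side at the left rear, beyond the display, 135 x 100 x 50 mm
- tray_screws: bystander, stays where it is: small parts tray with screws at the left front, 100 x 150 x 30 mm
There are look-alikes about, which are no part of the job. Leave any orange look-alike of the pan alone.

How it is judged:
By the outcome, as a careful person would: the job done as asked, in the order asked, and still so for the second after the job is handed in, while the arm keeps its last pose, push and grip.
It also fails if it takes over 64 s, if anything falls off the work surface, if the arm or the gripper's body presses on something with over 40 N, if the wrist force passes 120 N, or if a joint passes its speed limit or range.

## Working session

There is one attempt and no reset: what is moved stays moved. The work goes in short steps, Python scripts to look and compute and a tool call to move; the robot and the scene stay as the last step left them, time stands still between calls to the robot, and variables do not carry over. Pictures are saved under pics/ and viewed, and the job is handed in when it is done.

Besides the shell and the picture viewer there is one more tool, called after "Emit:" as a command line: name --pt "numbers of a row" for each row, then --argument value for the rest. servo_tool: Moves the arm, as the interface text tells. Its arguments: {"type":"object","properties":{"rows":{"type":"array","items":{"type":"array","items":{"type":"number"}}}},"required":["rows"]}

```bash
ls; mkdir -p pics; cat > h.py <<'E'
import numpy as np, cv2, json
from cell import state, read_camera, camera_info, job_done, tcp_to_grasp
def snap(n,f):
    im=read_camera(n); cv2.imwrite(f,im[:,:,::-1]); return im
def intr(n):
    c=camera_info(n); f=210/np.tan(np.radians(c['vfov'])/2); return c,f
E
python3 - <<'E'
from h import *
for n in("side","top","wrist"):
    print(n,camera_info(n)); snap(n,f'pics/{n}0.png')
print(state(),tcp_to_grasp)
E
```

```text
pics
side {'vfov': 51.62742224485022, 'cx': 276.26440553225586, 'cy': 211.2153380994034, 'k1': -0.12730107710799207, 'R': array([[ 0.99981384, -0.01882861, -0.00421453],
       [-0.013688  , -0.53821757, -0.84269477],
       [ 0.01359843,  0.84259559, -0.53837511]]), 't': array([-545.81290309,   62.64108214, 1903.21271899])}
top {'vfov': 54.52030591979604, 'cx': 277.73072009147177, 'cy': 206.79539887692218, 'k1': 0.005550210595886144, 'R': array([[ 0.03565645, -0.9993507 , -0.00517584],
       [-0.97852815, -0.03386051, -0.20331286],
       [ 0.2030056 ,  0.01231412, -0.97910014]]), 't': array([-182.59166323,  583.46782803, 1603.91988901])}
wrist {'vfov': 61.33464354896374, 'cx': 281.49971018726933, 'cy': 211.63793691216802, 'k1': -0.0678137092388922, 'tool_from_camera': array([[ 9.99999610e-01, -3.79641124e-04,  7.97246056e-04,
        -3.93607988e-01],
       [ 1.53641314e-04,  9.63894939e-01,  2.66282789e-01,
        -7.55056365e+01],
       [-8.69553336e-04, -2.66282563e-01,  9.63894621e-01,
        -1.70538821e+02],
       [ 0.00000000e+00,  0.00000000e+00,  0.00000000e+00,
         1.00000000e+00]])}
{'t': 0.15, 'joints': array([ 1.02344612e+00,  4.91394472e-01,  1.55927345e+00,  2.85452847e-05,
        1.09170782e+00, -1.05609839e-01]), 'qvel': array([-0.00040072, -0.00253818, -0.00159871, -0.00014856,  0.00058479,
        0.00035638]), 'tau': array([ 1.88658982e-03, -6.12897563e+01, -2.58280009e+01,  6.92482525e-02,
        4.72949026e-02, -1.44405703e-04]), 'eef_pos': array([267.09048774, 564.87759221, 214.22493476]), 'tcp_rot': array([-3.14148493e+00,  7.76053339e-04,  1.12904283e+00]), 'ft_force': array([-0.0853347 , -0.53740853,  1.06941471]), 'moment': array([-0.02277853,  0.03809286,  0.0220267 ]), 'opening': 1.0018589222406804} -18.8
```

View pics/top0.png

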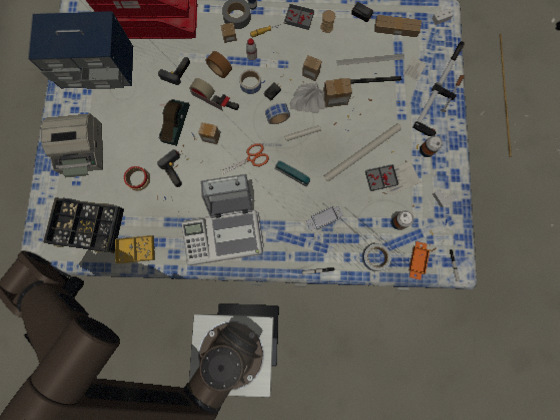

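View pics/side0.png

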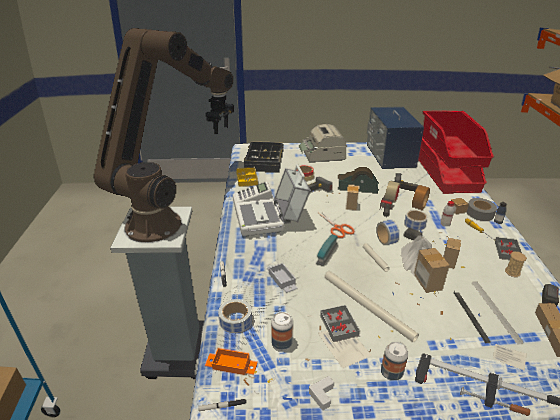

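View pics/wrist0.png

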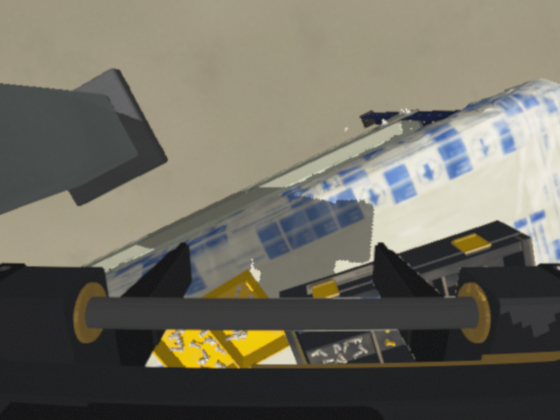

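```bash
python3 - <<'E'
from h import *
t=cv2.imread('pics/top0.png'); s=cv2.imread('pics/side0.png')
cv2.imwrite('pics/topc.png',cv2.resize(t[165:280,170:360],None,fx=4,fy=4,interpolation=cv2.INTER_CUBIC))
cv2.imwrite('pics/sidec.png',cv2.resize(s[155:310,210:350],None,fx=3.8,fy=3.8,interpolation=cv2.INTER_CUBIC))
E
```

```text
(no output)
```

View pics/topc.png

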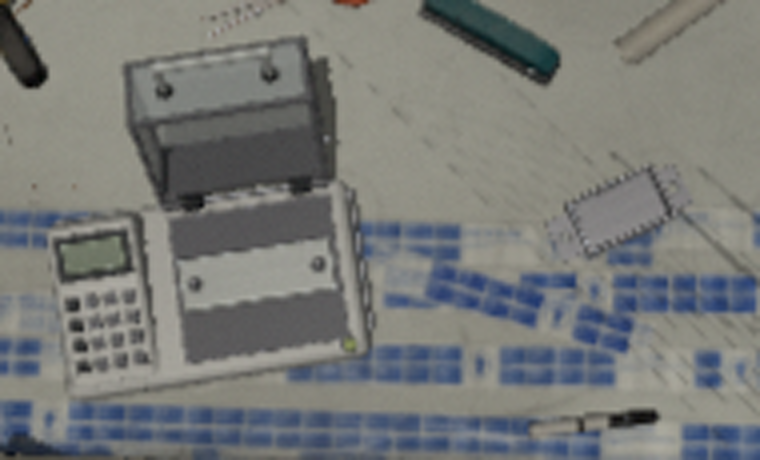

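View pics/sidec.png

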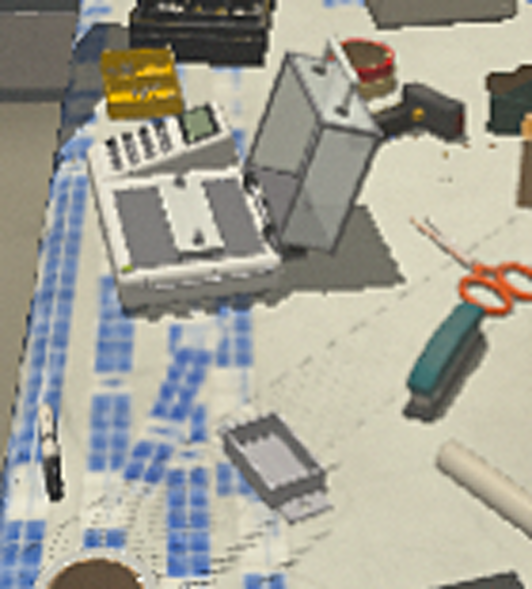

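```bash
cat >> h.py <<'E'
from scipy.spatial.transform import Rotation as Rot
def pose(s=None):
    s=s or state(); return Rot.from_euler('xyz',s['tcp_rot']).as_matrix(),np.array(s['eef_pos'])
def ray(n,px,P=None):
    c,f=intr(n); K=np.array([[f,0,c['cx']],[0,f,c['cy']],[0,0,1]])
    d=cv2.undistortPoints(np.array([[px]],float),K,np.array([c['k1'],0,0,0,0.]),None,None,None)[0,0] if 0 else cv2.undistortPointsIter(np.array([[px]],float),K,np.array([c['k1'],0,0,0,0.]),None,None,(3,100,1e-10))[0,0]
    d=np.array([d[0],d[1],1.])
    if n=='wrist':
        R,p=P if P else pose(); T=c['tool_from_camera']
        return R@T[:3,3]+p, R@T[:3,:3]@d
    return -c['R'].T@c['t'], c['R'].T@d
def onz(n,px,z,P=None):
    o,d=ray(n,px,P); return o+d*(z-o[2])/d[2]
def proj(n,X,P=None):
    c,f=intr(n); X=np.atleast_2d(X).astype(float)
    if n=='wrist':
        R,p=P if P else pose(); T=c['tool_from_camera']
        x=((X-p)@R-T[:3,3])@T[:3,:3]
    else: x=X@c['R'].T+c['t']
    a=x[:,:2]/x[:,2:]; r=(a**2).sum(1,keepdims=True)
    return a*(1+c['k1']*r)*f+[c['cx'],c['cy']]
def tri(obs):
    A=np.zeros((3,3));b=np.zeros(3)
    for o,d in obs:
        d=d/np.linalg.norm(d);M=np.eye(3)-np.outer(d,d);A+=M;b+=M@o
    return np.linalg.solve(A,b)
E
python3 - <<'E'
from h import *
np.set_printoptions(precision=1,suppress=True)
c=lambda x,y:(170+(x+.5)/4-.5,165+(y+.5)/4-.5)
d=lambda x,y:(210+(x+.5)/3.8-.5,155+(y+.5)/3.8-.5)
L=onz('top',c(195,282),80);Rr=onz('top',c(318,263),80);print(L,Rr,np.linalg.norm(L-Rr))
Ls=onz('side',d(181,181),80);Rs=onz('side',d(197,236),80);print(Ls,Rs,np.linalg.norm(Ls-Rs))
# pan corners at top z=28
q=[onz('top',c(*p),28) for p in((570,208),(652,167),(672,212),(592,255))];print(np.array(q),np.mean(q,0))
q=[onz('side',d(*p),28) for p in((223,432),(273,412),(325,465),(275,490))];print(np.array(q),np.mean(q,0))
E
```

```text
[462.2  69.5  80. ] [485.5 -51.8  80. ] 123.45598260351179
[463.6  52.6  80. ] [483.3 -64.   80. ] 118.22316357865981
[[ 559.5 -305.3   28. ]
 [ 605.7 -389.6   28. ]
 [ 558.9 -410.7   28. ]
 [ 511.1 -328.8   28. ]] [ 558.8 -358.6   28. ]
[[ 510.1 -335.4   28. ]
 [ 560.  -305.8   28. ]
 [ 607.3 -386.5   28. ]
 [ 558.5 -420.7   28. ]] [ 559.  -362.1   28. ]
```

```bash
cat >> h.py <<'E'
np.set_printoptions(precision=4,suppress=True)
def go(pos,yaw,P=None):
    R,p=P if P else pose()
    Rt=Rot.from_euler('xyz',[np.pi,0,yaw]).as_matrix()
    print('turn deg',np.degrees(Rot.from_matrix(R.T@Rt).as_rotvec()).round(2),'shift m',(R.T@(np.array(pos)-p)/1000).round(4))
E
python3 - <<'E'
from h import *
go([475,5,260],.19)
E
```

```text
turn deg [ 0.02  0.04 53.8 ] shift m [-0.4173  0.4273 -0.0455]
```

Emit:
servo_tool --pt "0 0 3 -0.023 0.024 -0.0025 0.095" --pt "0 0 8 -0.063 0.064 -0.007 0.095" --pt "0 0 14 -0.106 0.108 -0.012 0.095" --pt "0 0 19 -0.149 0.152 -0.016 0.095" --pt "0 0 25 -0.192 0.196 -0.021 0.095" --pt "0 0 30 -0.235 0.24 -0.026 0.095" --pt "0 0 36 -0.278 0.284 -0.03 0.095" --pt "0 0 41 -0.321 0.328 -0.035 0.095" --pt "0 0 47 -0.364 0.372 -0.04 0.095" --pt "0 0 51 -0.397 0.407 -0.0435 0.095" --pt "0 0 53.8 -0.4173 0.4273 -0.0455 0.095" --pt "0 0 53.8 -0.4173 0.4273 -0.0455 0.095"

```text
t: 1.65
eef_pos: [475.4, 3.7, 259.9]
tcp_rot: [-3.142, 0.0, 0.187]
ft_force: [-0.5, 0.1, 0.8]
opening: 1.001
```

```bash
python3 - <<'E'
from h import *
s=state();print(s['t'],s['eef_pos'],s['tcp_rot'])
np.save('p1.npy',np.r_[s['eef_pos'],s['tcp_rot']])
snap('wrist','pics/w1.png'); snap('top','pics/t1.png')
E
```

```text
1.65 [475.4009   3.6503 259.9335] [-3.1415  0.0002  0.1872]
```

View pics/w1.png

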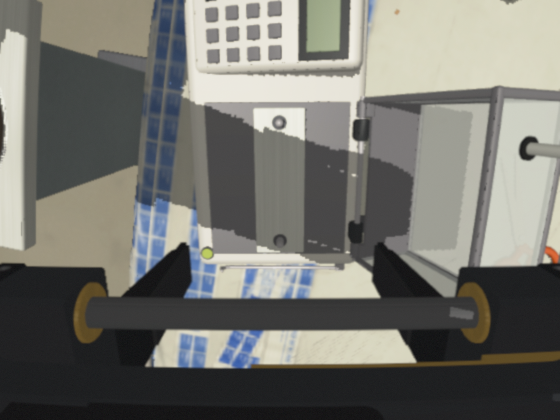

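```bash
python3 - <<'E'
from h import *
im=cv2.imread('pics/w1.png')
a=np.hstack([cv2.resize(im[100:145,255:305],None,fx=8,fy=8,interpolation=cv2.INTER_NEAREST),cv2.resize(im[220:265,255:305],None,fx=8,fy=8,interpolation=cv2.INTER_NEAREST)])
cv2.imwrite('pics/pg.png',a)
b=np.hstack([cv2.resize(im[90:280,195:400],None,fx=3.5,fy=3.5,interpolation=cv2.INTER_CUBIC)])
b=cv2.convertScaleAbs(b,alpha=1.3,beta=20)
cv2.imwrite('pics/pg2.png',b[:600])
E
```

```text
(no output)
```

View pics/pg.png

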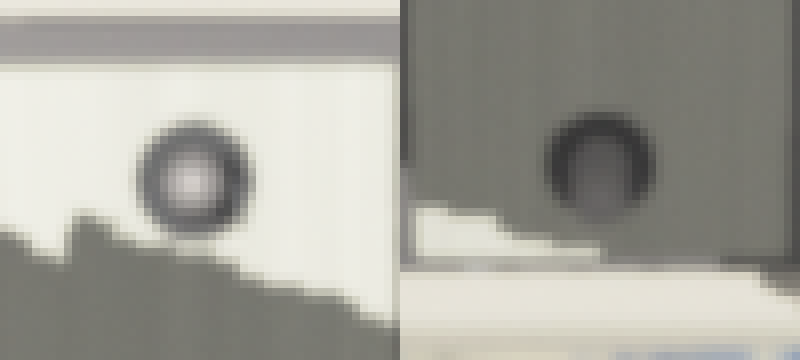

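View pics/pg2.png

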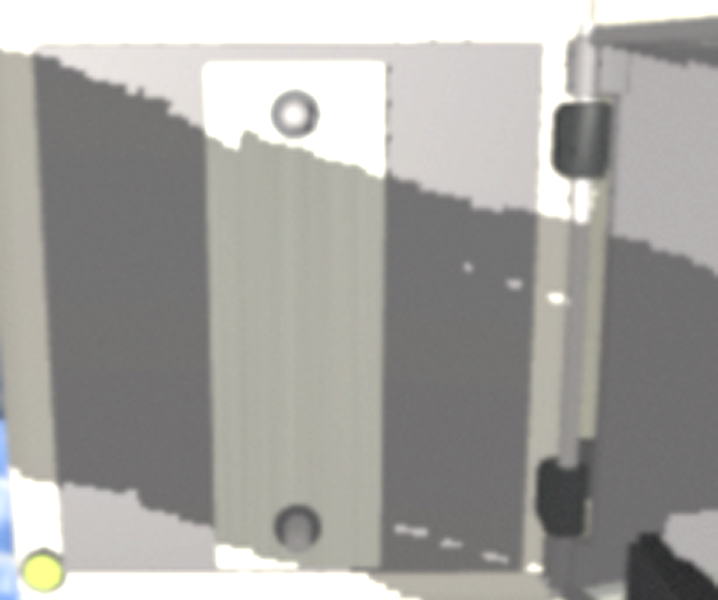

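```bash
python3 - <<'E'
from h import *
v=np.load('p1.npy');P=(Rot.from_euler('xyz',v[3:]).as_matrix(),v[:3])
L=onz('wrist',(278.6,121.9),80,P)
for y in(240.6,241.3,242):
    R=onz('wrist',(279.8,y),80,P);print(L,R,np.linalg.norm(L-R),(L+R)/2,np.arctan2(-(L-R)[0],(L-R)[1]))
# plate edges z66: columns at crop(205..,385..)
c=lambda x,y:(195+(x+.5)/3.5-.5,90+(y+.5)/3.5-.5)
q=[onz('wrist',c(*p),66,P) for p in((203,62),(385,62),(380,568),(216,568))];print(np.array(q),np.mean(q,0)); 
d=q[1]-q[2];print(np.arctan2(-d[0],d[1])); d=q[0]-q[3];print(np.arctan2(-d[0],d[1]))
go([545,-345,250],.51)
E
```

```text
[459.5261  69.9973  80.    ] [483.0537 -48.9109  80.    ] 121.21352608031277 [471.2899  10.5432  80.    ] 0.1953410295417642
[459.5261  69.9973  80.    ] [483.198  -49.6786  80.    ] 121.99466402166041 [471.362   10.1593  80.    ] 0.19527928595736124
[459.5261  69.9973  80.    ] [483.3424 -50.4473  80.    ] 122.7767250252524 [471.4342   9.775   80.    ] 0.19521824874301613
[[431.5477  78.8625  66.    ]
 [482.2987  88.4514  66.    ]
 [511.7905 -62.2019  66.    ]
 [460.9999 -71.78    66.    ]] [471.6592   8.333   66.    ]
0.19331516916620925
0.19307516567271774
turn deg [ -0.03   0.02 -18.32] shift m [0.0028 0.3574 0.0098]
```

```bash
python3 - <<'E'
from h import *
go([561,-364,200],.51)
E
```

```text
turn deg [ -0.03   0.02 -18.32] shift m [0.0149 0.3791 0.0597]
```

Emit:
servo_tool --pt "0 0 -2 0.001 0.025 0.004 0.095" --pt "0 0 -4 0.003 0.078 0.012 0.095" --pt "0 0 -7 0.005 0.136 0.021 0.095" --pt "0 0 -10 0.008 0.195 0.031 0.095" --pt "0 0 -12 0.01 0.25 0.04 0.095" --pt "0 0 -15 0.012 0.305 0.048 0.095" --pt "0 0 -17 0.014 0.35 0.055 0.095" --pt "0 0 -18.3 0.0149 0.379 0.0597 0.095" --pt "0 0 -18.3 0.0149 0.379 0.0597 0.095"

```text
t: 2.88
eef_pos: [561.6, -364.3, 199.3]
tcp_rot: [-3.14, 0.0, 0.51]
ft_force: [-0.6, 0.9, -0.6]
opening: 1.0
```

```bash
python3 - <<'E'
from h import *
s=state();print(s['t'],s['eef_pos'],s['tcp_rot'],s['qvel'])
np.save('p2.npy',np.r_[s['eef_pos'],s['tcp_rot']])
snap('wrist','pics/w2.png')
im=cv2.imread('pics/w2.png')
cv2.imwrite('pics/w2c.png',cv2.resize(im[80:270,180:380],None,fx=3.1,fy=3.1,interpolation=cv2.INTER_CUBIC))
E
```

```text
2.875 [ 561.5908 -364.2716  199.28  ] [-3.1403  0.0004  0.5098] [ 0.0281 -0.0334  0.0378  0.0061  0.0003  0.0263]
```

View pics/w2.png

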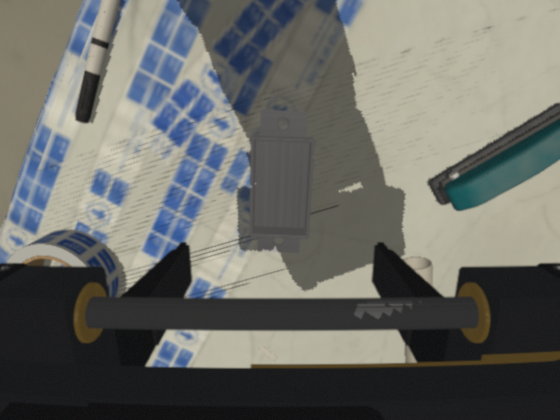

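View pics/w2c.png

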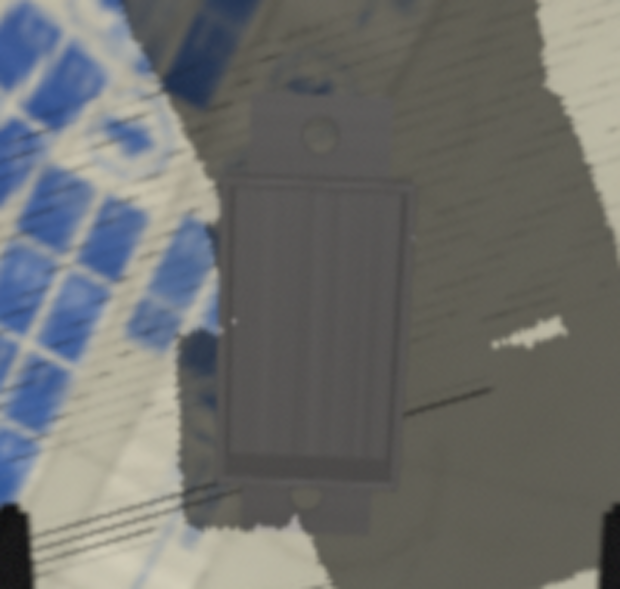

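```bash
python3 - <<'E'
from h import *
im=cv2.imread('pics/w2.png')
cv2.imwrite('pics/w2d.png',cv2.convertScaleAbs(cv2.resize(im[105:255,240:325],None,fx=4,fy=4,interpolation=cv2.INTER_CUBIC),alpha=3,beta=-180))
v=np.load('p2.npy');P=(Rot.from_euler('xyz',v[3:]).as_matrix(),v[:3])
c=lambda x,y:(180+(x+.5)/3.1-.5,80+(y+.5)/3.1-.5)
q=np.array([onz('wrist',c(*p),28,P) for p in((222,180),(412,183),(397,488),(220,484))]);print(q,q.mean(0))
ang=lambda d:np.arctan2(-d[0],d[1])
print(ang(q[0]-q[3]),ang(q[1]-q[2]),ang((q[0]+q[1]-q[2]-q[3])),[np.linalg.norm(q[i]-q[i-1]) for i in range(4)])
h=onz('wrist',c(321,135),4,P);print('hole',h)
# relative tool coordinates
print('hole tool',P[0].T@(h-P[1]),'ctr tool',P[0].T@(q.mean(0)-P[1]))
E
```

```text
[[ 509.7989 -331.3584   28.    ]
 [ 561.0884 -303.7346   28.    ]
 [ 606.9396 -391.371    28.    ]
 [ 555.3419 -418.5863   28.    ]] [ 558.2922 -361.2626   28.    ]
0.481182999056826 0.48203373457315374 0.4816094548609448 [np.float64(98.40164823094985), np.float64(58.255339785179395), np.float64(98.90634127082448), np.float64(58.335181524514276)]
hole [ 530.0877 -305.2145    4.    ]
hole tool [  1.4067 -66.6594 195.3688] ctr tool [ -1.338   -4.0067 171.2861]
```

View pics/w2d.png

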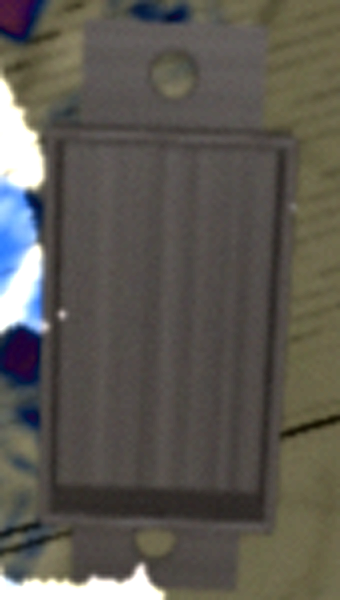

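```bash
python3 - <<'E'
from h import *
go([558.7,-361.0,4.0],.4816)
v=np.load('p1.npy');P=(Rot.from_euler('xyz',v[3:]).as_matrix(),v[:3])
for px in((278.6,121.9),(279.8,241.3)):
  print('peg tool',P[0].T@(onz('wrist',px,80,P)-P[1]))
print(state()['eef_pos'])
E
```

```text
turn deg [-0.08  0.02  1.63] shift m [-0.0013 -0.003   0.1957]
peg tool [ -3.1352 -68.2504 179.94  ]
peg tool [ -2.1464  53.7681 179.9292]
[ 561.5015 -363.2189  199.7297]
```

Emit:
servo_tool --pt "0 0 1 -0.001 -0.002 0.02 0.095" --pt "0 0 1.6 -0.0013 -0.003 0.06 0.095" --pt "0 0 1.6 -0.0013 -0.003 0.105 0.095" --pt "0 0 1.6 -0.0013 -0.003 0.145 0.095" --pt "0 0 1.6 -0.0013 -0.003 0.168 0.095" --pt "0 0 1.6 -0.0013 -0.003 0.18 0.095" --pt "0 0 1.6 -0.0013 -0.003 0.185 0.095" --pt "0 0 1.6 -0.0013 -0.003 0.185 0.095"

```text
t: 3.92
eef_pos: [559.0, -362.1, 16.1]
tcp_rot: [3.141, -0.0, 0.482]
ft_force: [0.1, 0.5, 0.3]
opening: 1.001
```

```bash
python3 - <<'E'
from h import *
s=state();print(s['t'],s['eef_pos'],s['tcp_rot'],s['ft_force'])
snap('wrist','pics/w3.png');
go([558.7,-361.0,4.0],.4816)
R,p=pose(s)
im=cv2.imread('pics/w3.png')
cv2.imwrite('pics/w3c.png',cv2.resize(im[0:300,130:430],None,fx=2,fy=2))
E
```

```text
3.925 [ 559.0499 -362.056    16.1188] [ 3.1409 -0.0004  0.4819] [0.0986 0.4889 0.2907]
turn deg [ 0.06 -0.03  0.01] shift m [ 0.0003 -0.0013  0.0123]
```

View pics/w3c.png

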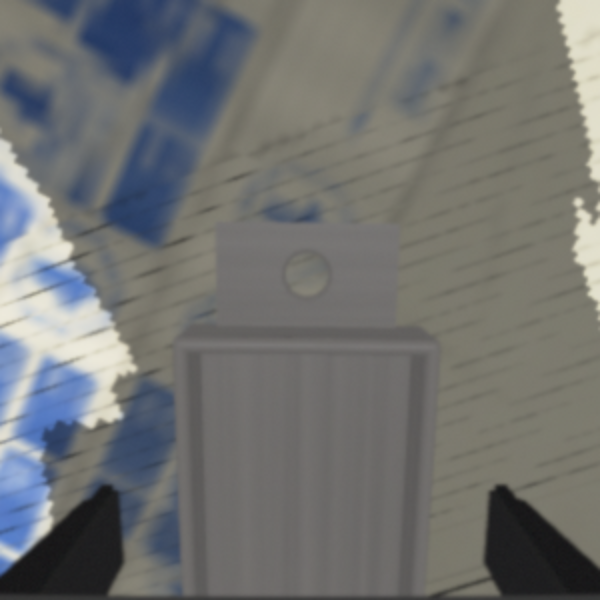

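Emit:
servo_tool --pt "0 0 0 0 -0.001 0.006 0.095" --pt "0 0 0 0 -0.001 0.012 0.095" --pt "0 0 0 0 -0.001 0.012 0.08" --pt "0 0 0 0 -0.001 0.012 0.07" --pt "0 0 0 0 -0.001 0.012 0.06" --pt "0 0 0 0 -0.001 0.012 0.05" --pt "0 0 0 0 -0.001 0.012 0.05" --pt "0 0 0 0 -0.001 0.012 0.05" --pt "0 0 0 0 -0.001 0.012 0.05"

```text
t: 5.1
eef_pos: [558.3, -361.4, 3.5]
tcp_rot: [3.141, -0.0, 0.481]
ft_force: [0.2, 0.3, 1.3]
opening: 0.63
```

```bash
python3 - <<'E'
from h import *
s=state();print(s['t'],s['eef_pos'],s['tcp_rot'],s['ft_force'],s['opening'])
snap('wrist','pics/w4.png');
np.save('p4.npy',np.r_[s['eef_pos'],s['tcp_rot']])
im=cv2.imread('pics/w4.png')
cv2.imwrite('pics/w4c.png',cv2.resize(im[80:250,180:380],None,fx=3.5,fy=3.5,interpolation=cv2.INTER_CUBIC))
E
```

```text
5.1 [ 558.2892 -361.4375    3.541 ] [ 3.1414 -0.0002  0.4815] [0.198  0.3359 1.3375] 0.6301478653664631
```

View pics/w4c.png

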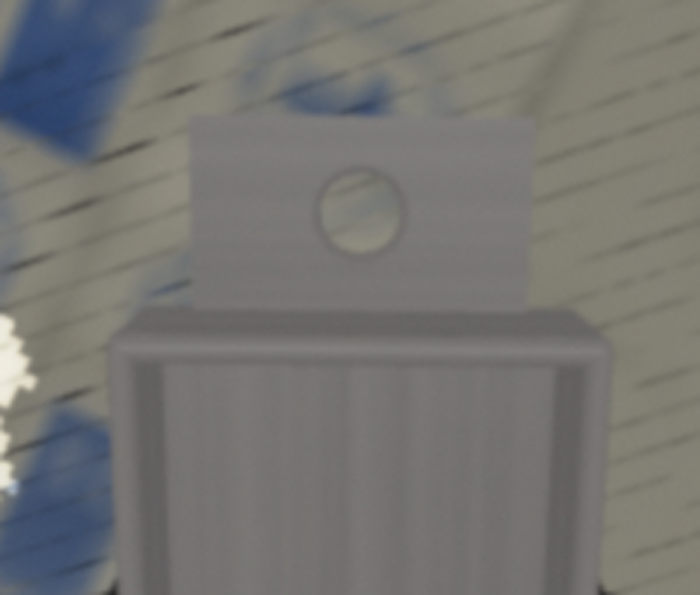

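```bash
python3 - <<'E'
from h import *
v=np.load('p4.npy');P=(Rot.from_euler('xyz',v[3:]).as_matrix(),v[:3])
ht=P[0].T@(onz('wrist',(282.5,139.6),4,P)-P[1]);print('hole tool',ht)
# other-edge check: ear corners, rim corners
c=lambda x,y:(180+(x+.5)/3.5-.5,80+(y+.5)/3.5-.5)
for p,z in(((190,117),4),((534,120),4),((110,338),28),((608,344),28)): print(P[0].T@(onz('wrist',c(*p),z,P)-P[1]))
mid=np.array([471.6,9.2])
Pc=(P[0],v[:3])
go([471.6,9.2,115],.194)
go([558.3,-361.4,120],.4815)
E
```

```text
hole tool [ -0.196  -63.5652  -0.4687]
[-22.8054 -75.8192  -0.4747]
[ 22.9624 -75.4316  -0.4664]
[-30.1219 -50.1963 -24.4721]
[ 29.3558 -49.4442 -24.4613]
turn deg [ 0.01 -0.01 16.47] shift m [ 0.0948 -0.3686 -0.1115]
turn deg [ 0.01 -0.01  0.  ] shift m [ 0.0001  0.     -0.1165]
```

Emit:
servo_tool --pt "0 0 0 0 0 -0.01 0.05" --pt "0 0 0 0 0 -0.035 0.05" --pt "0 0 0 0.002 -0.01 -0.075 0.05" --pt "0 0 1 0.008 -0.035 -0.103 0.05" --pt "0 0 3 0.02 -0.08 -0.112 0.05" --pt "0 0 6 0.034 -0.132 -0.1115 0.05" --pt "0 0 9 0.048 -0.186 -0.1115 0.05" --pt "0 0 12 0.062 -0.24 -0.1115 0.05" --pt "0 0 14 0.075 -0.292 -0.1115 0.05" --pt "0 0 15.5 0.086 -0.335 -0.1115 0.05" --pt "0 0 16.4 0.093 -0.36 -0.1115 0.05" --pt "0 0 16.5 0.0948 -0.368 -0.1115 0.05"

```text
t: 6.65
eef_pos: [471.6, 9.8, 115.5]
tcp_rot: [3.141, -0.001, 0.195]
ft_force: [-0.7, 0.3, -0.8]
opening: 0.631
```

Emit:
servo_tool --pt "0 0 0 0 0 0 0.05" --pt "0 0 0 0 0 0 0.05"

```text
t: 6.9
eef_pos: [472.2, 7.8, 115.0]
tcp_rot: [3.141, -0.0, 0.193]
ft_force: [-0.8, -0.5, -0.7]
opening: 0.627
```

```bash
python3 - <<'E'
from h import *
s=state();print(s['t'],s['eef_pos'],s['tcp_rot'],s['ft_force'],s['opening'])
snap('wrist','pics/w5.png');snap('top','pics/t5.png');snap('side','pics/s5.png')
np.save('p5.npy',np.r_[s['eef_pos'],s['tcp_rot']])
im=cv2.imread('pics/w5.png')
cv2.imwrite('pics/w5c.png',cv2.resize(im[80:250,180:380],None,fx=3.5,fy=3.5,interpolation=cv2.INTER_CUBIC))
E
```

```text
6.9 [472.1931   7.8378 115.0045] [ 3.1415 -0.0004  0.1928] [-0.8326 -0.4964 -0.6946] 0.6268955980579951
```

View pics/w5c.png

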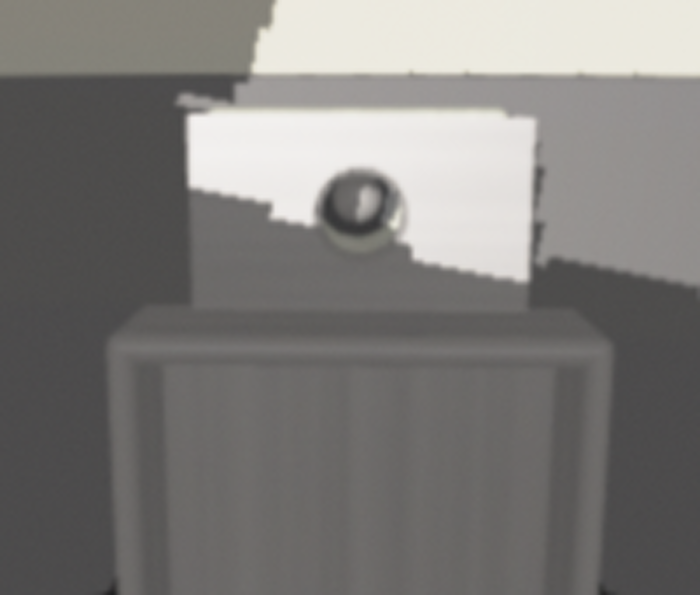

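```bash
python3 - <<'E'
from h import *
im=cv2.imread('pics/w5.png')
cv2.imwrite('pics/w5d.png',cv2.resize(im[120:160,262:304],None,fx=14,fy=14,interpolation=cv2.INTER_CUBIC))
E
```

```text
(no output)
```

View pics/w5d.png

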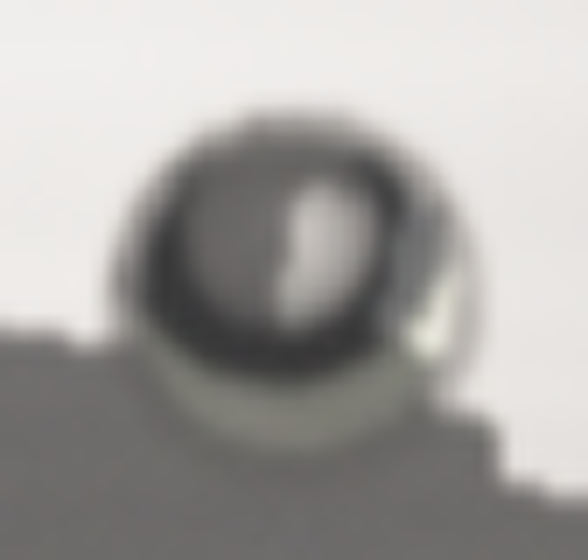

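```bash
python3 - <<'E'
from h import *
t=cv2.imread('pics/t5.png'); s=cv2.imread('pics/s5.png')
a=cv2.resize(s[160:260,220:330],None,fx=5,fy=5,interpolation=cv2.INTER_CUBIC);cv2.imwrite('pics/s5c.png',a)
E
```

```text
(no output)
```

View pics/s5c.png

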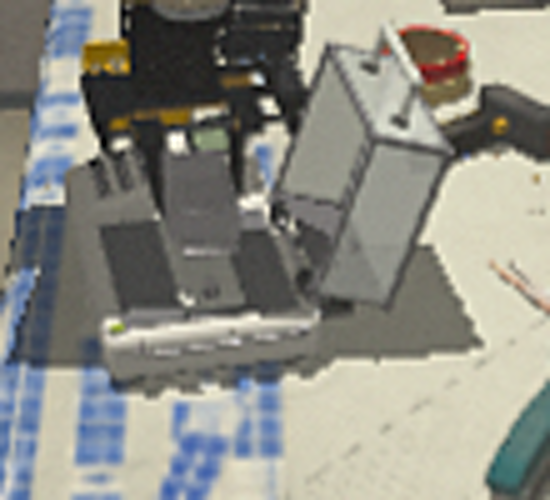

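```bash
python3 - <<'E'
from h import *
v=np.load('p5.npy');P=(Rot.from_euler('xyz',v[3:]).as_matrix(),v[:3])
zt=v[2]+0.47 # ear top height as held
print('hole',P[0].T@(onz('wrist',(282.6,139.7),zt,P)-P[1]), 'holebottom-ish',P[0].T@(onz('wrist',(282.6,139.7),zt-2,P)-P[1]))
for z in(79,81): print('peg',P[0].T@(onz('wrist',(281.7,137.6),z,P)-P[1]))
print(state()['eef_pos'])
E
```

```text
hole [ -0.2568 -63.3096  -0.477 ] holebottom-ish [ -0.2468 -63.1751   1.523 ]
peg [ -0.5916 -62.0464  35.9975]
peg [ -0.5966 -62.1694  33.9975]
[471.9976   7.968  114.8828]
```

```bash
python3 - <<'E'
from h import *
v=np.load('p5.npy');P=(Rot.from_euler('xyz',v[3:]).as_matrix(),v[:3])
for px in((281.7,137.6),):
  print(onz('wrist',px,80,P), onz('wrist',(282.6,139.7),v[2]+.47,P))
# top-view check of pegs with t1 image was occluded? project
c=lambda x,y:(170+(x+.5)/4-.5,165+(y+.5)/4-.5)
t=cv2.imread('pics/top0.png'); cv2.imwrite('pics/tpg.png',cv2.resize(t[222:246,208:260],None,fx=14,fy=14,interpolation=cv2.INTER_CUBIC))
E
```

```text
[459.7229  68.6797  80.    ] [459.81    69.9252 115.4745]
```

View pics/tpg.png

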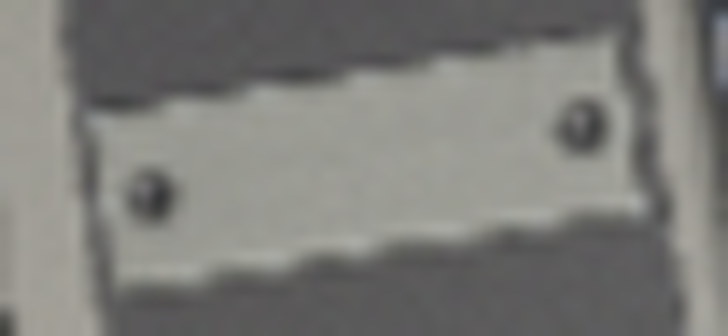

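Emit:
servo_tool --pt "0 0 0 -0.0003 0.0012 0.006 0.05" --pt "0 0 0 -0.0003 0.0012 0.014 0.05" --pt "0 0 0 -0.0003 0.0012 0.021 0.05" --pt "0 0 0 -0.0003 0.0012 0.025 0.05" --pt "0 0 0 -0.0003 0.0012 0.025 0.05" --pt "0 0 0 -0.0003 0.0012 0.025 0.05"

```text
t: 7.8
eef_pos: [471.8, 7.4, 90.0]
tcp_rot: [-3.142, -0.0, 0.194]
ft_force: [-0.7, -1.1, -1.0]
opening: 0.63
```

```bash
python3 - <<'E'
from h import *
s=state();print(s['t'],s['eef_pos'],s['tcp_rot'],s['ft_force'],s['opening'])
snap('wrist','pics/w6.png')
np.save('p6.npy',np.r_[s['eef_pos'],s['tcp_rot']])
im=cv2.imread('pics/w6.png')
cv2.imwrite('pics/w6d.png',cv2.resize(im[120:160,262:304],None,fx=14,fy=14,interpolation=cv2.INTER_CUBIC))
E
```

```text
7.8 [471.8402   7.4414  90.0087] [-3.1416 -0.0002  0.1936] [-0.7253 -1.1466 -1.0075] 0.6296074891125728
```

View pics/w6d.png

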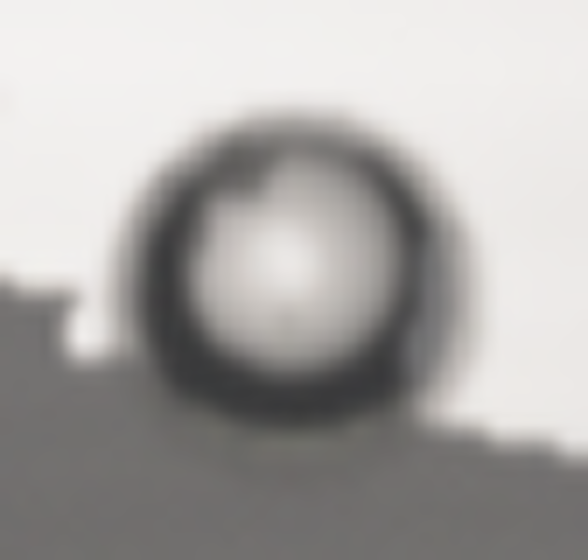

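```bash
python3 - <<'E'
from h import *
v=np.load('p6.npy');P=(Rot.from_euler('xyz',v[3:]).as_matrix(),v[:3])
for x,y in ((288,268),(290,272)):
  px=(262+x/14-.5+.03,120+y/14-.5+.03)
  for z in(78,81): print('peg',z,P[0].T@(onz('wrist',px,z,P)-P[1]))
print('hole',P[0].T@(onz('wrist',(282.6,139.7),v[2]+.47,P)-P[1]))
E
```

```text
peg 78 [ -0.4472 -62.9853  12.0097]
peg 81 [ -0.4581 -63.1786   9.0097]
peg 78 [ -0.3747 -62.8422  12.0097]
peg 81 [ -0.3867 -63.0378   9.0097]
hole [ -0.2563 -63.3098  -0.469 ]
```

Emit:
servo_tool --pt "0 0 0 -0.0001 0.0003 0.002 0.05" --pt "0 0 0 -0.0001 0.0003 0.005 0.05" --pt "0 0 0 -0.0001 0.0003 0.008 0.05" --pt "0 0 0 -0.0001 0.0003 0.01 0.05" --pt "0 0 0 -0.0001 0.0003 0.01 0.05"

```text
t: 8.48
eef_pos: [471.7, 7.1, 79.7]
tcp_rot: [-3.141, 0.0, 0.193]
ft_force: [-0.2, 0.7, -0.7]
opening: 0.632
```

```bash
python3 - <<'E'
from h import *
s=state();print(s['t'],s['eef_pos'],s['tcp_rot'],s['ft_force'],s['moment'],s['opening'])
E
```

```text
8.475 [471.6504   7.112   79.7275] [-3.1414  0.0003  0.1935] [-0.2491  0.7098 -0.656 ] [-0.0736  0.0607  0.0114] 0.6315789613926865
```

Emit:
servo_tool --pt "0 0 0 0 0 0.003 0.05" --pt "0 0 0 0 0 0.006 0.05" --pt "0 0 0 0 0 0.008 0.05" --pt "0 0 0 0 0 0.009 0.05" --pt "0 0 0 0 0 0.0095 0.05" --pt "0 0 0 0 0 0.0095 0.05"

```text
t: 9.22
eef_pos: [471.7, 7.1, 70.4]
tcp_rot: [-3.142, -0.0, 0.193]
ft_force: [0.5, 0.2, -1.0]
opening: 0.628
```

```bash
python3 - <<'E'
from h import *
s=state();print(s['t'],s['eef_pos'],s['tcp_rot'],s['ft_force'],s['moment'],s['opening'])
E
```

```text
9.225 [471.7255   7.1267  70.4396] [-3.1415 -0.0001  0.1934] [ 0.4518  0.1853 -0.9919] [-0.0764  0.0615  0.0266] 0.6283226129391479
```

Emit:
servo_tool --pt "0 0 0 0 0 0.0005 0.05" --pt "0 0 0 0 0 0.001 0.05" --pt "0 0 0 0 0 0.0013 0.05" --pt "0 0 0 0 0 0.0013 0.05"

```text
t: 9.72
eef_pos: [471.8, 7.1, 69.5]
tcp_rot: [3.142, -0.0, 0.194]
ft_force: [-1.8, -1.1, 5.9]
opening: 0.627
```

```bash
python3 - <<'E'
from h import *
s=state();print(s['t'],s['eef_pos'],s['tcp_rot'],s['ft_force'],s['moment'],s['opening'])
E
```

```text
9.725 [471.7569   7.1136  69.4545] [ 3.1416 -0.0003  0.1935] [-1.7844 -1.1061  5.923 ] [-0.0443  0.3354 -0.0006] 0.6274070010527247
```

Emit:
servo_tool --pt "0 0 0 0 0 -0.0003 0.063" --pt "0 0 0 0 0 -0.0003 0.068" --pt "0 0 0 0 0 -0.0003 0.075" --pt "0 0 0 0 0 -0.0003 0.08" --pt "0 0 0 0 0 -0.0003 0.08" --pt "0 0 0 0 0 -0.0003 0.08"

```text
t: 10.48
eef_pos: [471.7, 7.1, 69.4]
tcp_rot: [-3.142, 0.0, 0.194]
ft_force: [0.9, 0.1, 0.4]
opening: 0.837
```

```bash
python3 - <<'E'
from h import *
s=state();print(s['t'],s['eef_pos'],s['tcp_rot'],s['ft_force'],s['moment'],s['opening'])
snap('wrist','pics/w7.png')
E
```

```text
10.475 [471.7085   7.1072  69.3989] [-3.1415  0.      0.1935] [0.9019 0.0884 0.4451] [-0.0664  0.0445 -0.0032] 0.8373451061759714
```

View pics/w7.png

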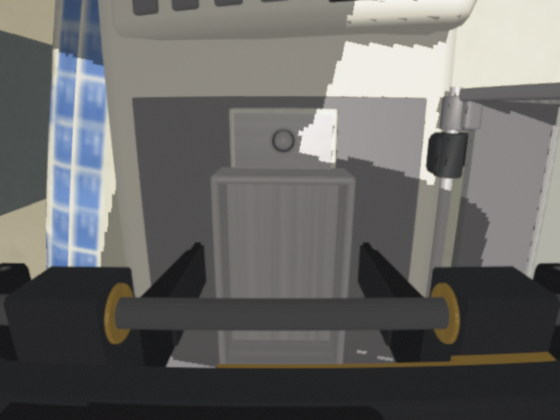

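```bash
python3 - <<'E'
from h import *
go([472,7,270],.1935)
go([635,38,330],.1935)
E
```

```text
turn deg [-0. -0.  0.] shift m [ 0.0003  0.0002 -0.2006]
turn deg [-0. -0.  0.] shift m [ 0.1662  0.0011 -0.2606]
```

Emit:
servo_tool --pt "0 0 0 0 0 -0.008 0.08" --pt "0 0 0 0 0 -0.03 0.08" --pt "0 0 0 0 0 -0.075 0.08" --pt "0 0 0 0 0 -0.13 0.08" --pt "0 0 0 0 0 -0.18 0.08" --pt "0 0 0 0 0 -0.22 0.08" --pt "0 0 0 0.01 0 -0.25 0.08" --pt "0 0 0 0.05 0 -0.26 0.08" --pt "0 0 0 0.1 0 -0.26 0.08" --pt "0 0 0 0.145 0 -0.26 0.08" --pt "0 0 0 0.166 0 -0.26 0.08" --pt "0 0 0 0.166 0 -0.26 0.08"

```text
t: 12.02
eef_pos: [635.0, 39.2, 329.0]
tcp_rot: [-3.141, 0.001, 0.194]
ft_force: [-0.5, -0.2, -0.2]
opening: 0.839
```

Emit:
servo_tool --pt "0 0 0 0 0 0 0.06" --pt "0 0 0 0 0 0 0.04"

```text
t: 12.28
eef_pos: [633.9, 38.9, 330.1]
tcp_rot: [3.142, -0.001, 0.193]
ft_force: [0.2, 0.4, 0.4]
opening: 0.691
```

```bash
python3 - <<'E'
from h import *
s=state();print(s['t'],s['eef_pos'],s['tcp_rot'],s['ft_force'],s['moment'],s['opening'])
snap('wrist','pics/w8.png')
np.save('p8.npy',np.r_[s['eef_pos'],s['tcp_rot']])
snap('side','pics/s8.png')
s=cv2.imread('pics/s8.png')
a=cv2.resize(s[150:260,220:330],None,fx=5,fy=5,interpolation=cv2.INTER_CUBIC);cv2.imwrite('pics/s8c.png',a)
E
```

```text
12.275 [633.8629  38.8609 330.1223] [ 3.1415 -0.0006  0.1933] [0.151  0.3569 0.3857] [-0.1407  0.0398 -0.0037] 0.6911741135937464
```

View pics/w8.png

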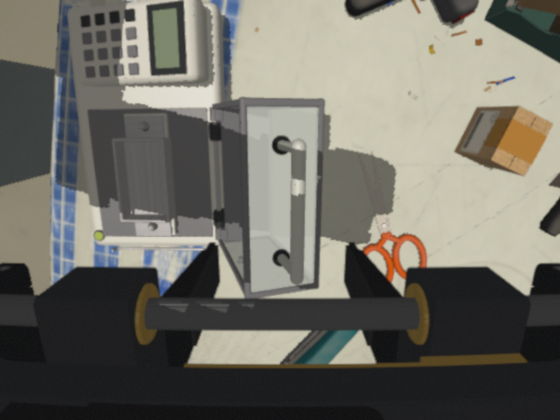

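View pics/s8c.png

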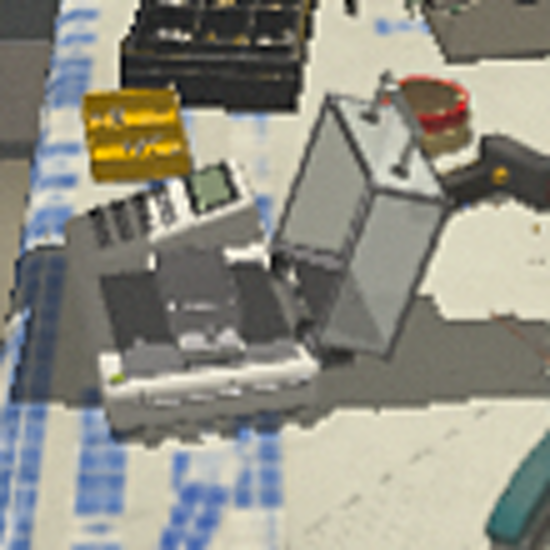

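```bash
python3 - <<'E'
from h import *
v=np.load('p8.npy');P=(Rot.from_euler('xyz',v[3:]).as_matrix(),v[:3])
A=onz('wrist',(299,146),241,P);B=onz('wrist',(297,281),241,P)
print(A,B,np.linalg.norm(A-B),(A+B)/2)
O=np.array([471.7,7.4]);y=.194;ex=np.array([np.cos(y),np.sin(y)]);ey=np.array([-ex[1],ex[0]])
print('pred bar',O+177*ex,'meas in scale',[(q[:2]-O)@np.c_[ex,ey] for q in(A,B)])
# pegs at z=81 / bottoms
for px in((144,127),(153,227)): q=onz('wrist',px,81,P);print(q,(q[:2]-O)@np.c_[ex,ey])
im=cv2.imread('pics/w8.png')
cv2.imwrite('pics/w8c.png',cv2.resize(im[85:300,80:330],None,fx=2.9,fy=2.75,interpolation=cv2.INTER_CUBIC))
go([645.4,41.5,222],.194)
E
```

```text
[635.6443  92.9802 241.    ] [656.0581 -12.4215 241.    ] 107.36035163250762 [645.8512  40.2794 241.    ]
pred bar [645.3796  41.523 ] meas in scale [array([177.3675,  52.3688]), array([177.0784, -54.9912])]
[464.1962  68.9152  81.    ] [ 4.4962 61.8078]
[487.1478 -51.4183  81.    ] [  3.8187 -60.693 ]
turn deg [ 0.01 -0.04 -0.04] shift m [ 0.0115 -0.0004  0.1081]
```

View pics/w8c.png

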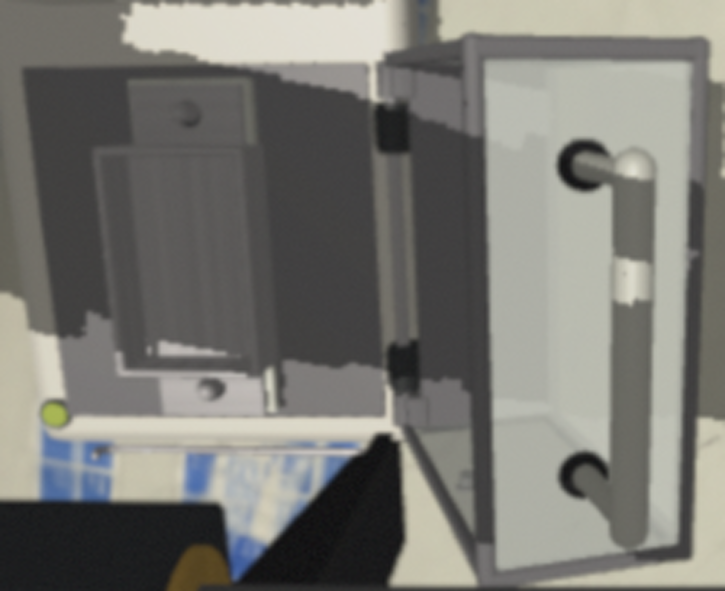

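Emit:
servo_tool --pt "0 0 0 0.005 0 0.01 0.04" --pt "0 0 0 0.0113 0 0.03 0.04" --pt "0 0 0 0.0113 0 0.06 0.04" --pt "0 0 0 0.0113 0 0.085 0.04" --pt "0 0 0 0.0113 0 0.1 0.04" --pt "0 0 0 0.0113 0 0.106 0.04" --pt "0 0 0 0.0113 0 0.108 0.04" --pt "0 0 0 0.0113 0 0.108 0.04"

```text
t: 13.38
eef_pos: [646.0, 41.2, 222.0]
tcp_rot: [3.141, -0.001, 0.194]
ft_force: [1.2, 1.0, 0.9]
opening: 0.425
```

```bash
python3 - <<'E'
from h import *
s=state();print(s['t'],s['eef_pos'],s['tcp_rot'],s['ft_force'],s['moment'],s['opening'])
snap('wrist','pics/w9.png')
E
```

```text
13.375 [645.96    41.1939 222.0172] [ 3.1414 -0.001   0.1935] [1.2013 1.0357 0.8618] [-0.0263  0.0321 -0.0025] 0.425313767054005
```

View pics/w9.png

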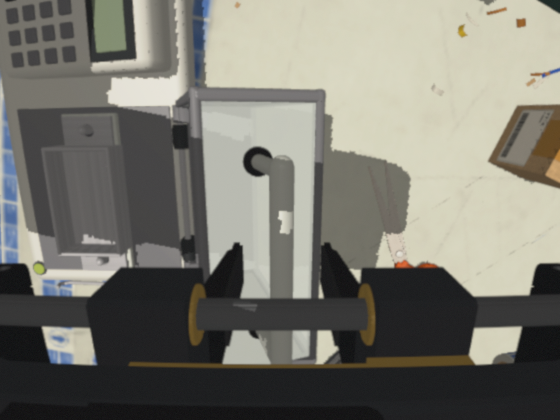

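Emit:
servo_tool --pt "0 0 0 0 0 0 0.03" --pt "0 0 0 0 0 0 0.02" --pt "0 0 0 0 0 0 0.012" --pt "0 0 0 0 0 0 0.005" --pt "0 0 0 0 0 0 0.0" --pt "0 0 0 0 0 0 0.0" --pt "0 0 0 0 0 0 0.0" --pt "0 0 0 0 0 0 0.0"

```text
t: 14.42
eef_pos: [645.7, 41.2, 221.5]
tcp_rot: [-3.142, -0.0, 0.193]
ft_force: [-0.1, 0.3, 0.9]
opening: 0.107
```

```bash
python3 - <<'E'
from h import *
s=state();print(s['t'],s['eef_pos'],s['tcp_rot'],s['ft_force'],s['moment'],s['opening'])
R,p=pose(s)
O=np.array([471.7,7.4]);y=.194;ex=np.array([np.cos(y),np.sin(y)])
H=np.r_[O+84*ex,62.]
g=p+R@[0,0,tcp_to_grasp]
rel=g-H; f=-(rel[:2]@ex); 
r0=np.hypot(199,30);a0=np.arctan2(30,199)
print('grasp behind hinge',-f,'above',rel[2],'r',np.hypot(f,rel[2]),'angle',np.arctan2(rel[2],f)-a0)
# rows: bar moves along arc from 1.9 to 1.16
def bar(th): return np.array([-r0*np.cos(th+a0),r0*np.sin(th+a0)])  # x behind(+), z
b0=bar(1.9)
print('nominal start',b0)
n=32
for i in range(1,n+1):
    u=i/n; sm=u*u*u*(10-15*u+6*u*u); th=1.9-.74*sm
    d=bar(th)-b0; dw=np.r_[d[0]*ex,d[1]]
    print(i,round(th,3),(R.T@dw/1000).round(4))
E
```

```text
14.425 [645.7168  41.193  221.4977] [-3.1416 -0.0001  0.1935] [-0.115   0.3425  0.9256] [-0.0911  0.1191  0.0077] 0.10722960395740572
grasp behind hinge 93.26454656089533 above 178.29772300957725 r 201.2171803688973 angle 1.9031124724377793
nominal start [ 92.7236 178.615 ]
1 1.9 [-0.  0. -0.]
2 1.898 [-0.0003  0.     -0.0002]
3 1.895 [-0.0009  0.     -0.0005]
4 1.888 [-0.0021  0.     -0.0011]
5 1.878 [-0.004  0.    -0.002]
6 1.864 [-0.0065  0.     -0.0032]
7 1.846 [-0.0098  0.     -0.0048]
8 1.823 [-0.0139  0.     -0.0066]
9 1.797 [-0.0189  0.     -0.0086]
10 1.767 [-0.0245  0.     -0.0107]
11 1.733 [-0.031   0.     -0.0129]
12 1.696 [-0.038   0.     -0.0151]
13 1.657 [-0.0457  0.     -0.0171]
14 1.616 [-0.0538  0.     -0.0188]
15 1.573 [-0.0622  0.     -0.0203]
16 1.53 [-0.0709  0.     -0.0215]
17 1.487 [-0.0795  0.     -0.0222]
18 1.444 [-0.0881  0.     -0.0226]
19 1.403 [-0.0964  0.     -0.0226]
20 1.364 [-0.1043  0.0001 -0.0223]
21 1.327 [-0.1117  0.0001 -0.0218]
22 1.293 [-0.1184  0.0001 -0.021 ]
23 1.263 [-0.1244  0.0001 -0.0201]
24 1.237 [-0.1297  0.0001 -0.0192]
25 1.214 [-0.1341  0.0001 -0.0184]
26 1.196 [-0.1376  0.0001 -0.0176]
27 1.182 [-0.1404  0.0001 -0.0169]
28 1.172 [-0.1424  0.0001 -0.0164]
29 1.165 [-0.1437  0.0001 -0.0161]
30 1.162 [-0.1444  0.0001 -0.0159]
31 1.16 [-0.1446  0.0001 -0.0158]
32 1.16 [-0.1447  0.0001 -0.0158]
```

Emit:
servo_tool --pt "0 0 0 -0.0003 0 -0.0002 0" --pt "0 0 0 -0.0009 0 -0.0005 0" --pt "0 0 0 -0.0021 0 -0.0011 0" --pt "0 0 0 -0.004 0 -0.002 0" --pt "0 0 0 -0.0065 0 -0.0032 0" --pt "0 0 0 -0.0098 0 -0.0048 0" --pt "0 0 0 -0.0139 0 -0.0066 0" --pt "0 0 0 -0.0189 0 -0.0086 0" --pt "0 0 0 -0.0245 0 -0.0107 0" --pt "0 0 0 -0.031 0 -0.0129 0" --pt "0 0 0 -0.038 0 -0.0151 0"

```text
t: 15.8
eef_pos: [608.0, 33.9, 236.9]
tcp_rot: [-3.141, -0.0, 0.193]
ft_force: [2.8, 1.8, 2.0]
opening: 0.108
```

Emit:
servo_tool --pt "0 0 0 -0.0077 0 -0.002 0" --pt "0 0 0 -0.0158 0 -0.0037 0" --pt "0 0 0 -0.0242 0 -0.0052 0" --pt "0 0 0 -0.0329 0 -0.0064 0" --pt "0 0 0 -0.0415 0 -0.0071 0" --pt "0 0 0 -0.0501 0 -0.0075 0" --pt "0 0 0 -0.0584 0 -0.0075 0" --pt "0 0 0 -0.0663 0 -0.0072 0" --pt "0 0 0 -0.0737 0 -0.0067 0" --pt "0 0 0 -0.0804 0 -0.0059 0" --pt "0 0 0 -0.0864 0 -0.005 0" --pt "0 0 0 -0.0917 0 -0.0041 0"

```text
t: 17.3
eef_pos: [517.5, 16.3, 240.3]
tcp_rot: [-3.141, 0.001, 0.193]
ft_force: [0.7, 4.3, 1.4]
opening: 0.107
```

Emit:
servo_tool --pt "0 0 0 -0.0044 0 0.0008 0" --pt "0 0 0 -0.0077 0 0.0016 0" --pt "0 0 0 -0.0101 0 0.0022 0" --pt "0 0 0 -0.0116 0 0.0026 0" --pt "0 0 0 -0.0124 0 0.0028 0" --pt "0 0 0 -0.0126 0 0.0028 0" --pt "0 0 0 -0.0126 0 0.0028 0" --pt "0 0 0 -0.0126 0 0.0028 0"

```text
t: 18.3
eef_pos: [505.6, 13.9, 237.7]
tcp_rot: [-3.141, 0.001, 0.194]
ft_force: [0.1, 5.5, 1.1]
opening: 0.101
```

```bash
cat >> h.py <<'E'
def ang():
    s=state();R,p=pose(s)
    O=np.array([471.7,7.4]);y=.194;ex=np.array([np.cos(y),np.sin(y)])
    H=np.r_[O+84*ex,62.]; g=p+R@[0,0,tcp_to_grasp]; rel=g-H; f=-(rel[:2]@ex)
    print(s['t'],s['eef_pos'],s['tcp_rot'],s['ft_force'],s['opening'],s['qvel'])
    print('front',f,'above',rel[2],'r',np.hypot(f,rel[2]),'angle',np.arctan2(rel[2],f)-np.arctan2(30,199))
E
python3 - <<'E'
from h import *
ang()
snap('wrist','pics/w10.png');snap('side','pics/s10.png');ang()
s=cv2.imread('pics/s10.png')
a=cv2.resize(s[120:260,210:350],None,fx=4.2,fy=4.2,interpolation=cv2.INTER_CUBIC);cv2.imwrite('pics/s10c.png',a)
E
```

```text
18.3 [505.5786  13.9159 237.6532] [-3.1412  0.0007  0.1935] [0.085  5.4957 1.1409] 0.10125913481463839 [ 0.001   0.0013  0.0012 -0.0005 -0.0007  0.0002]
front 49.48671431820694 above 194.45321774619788 r 200.65141112352555 angle 1.1719676969121606
18.4 [505.587   13.8845 237.6208] [-3.1412  0.0008  0.1935] [-0.3048  5.7335  1.279 ] 0.105980552513002 [ 0.0005 -0.0016 -0.0007 -0.0011  0.0001  0.0003]
front 49.48425802664362 above 194.42083664457084 r 200.61942456806705 angle 1.17193975473045
```

View pics/w10.png

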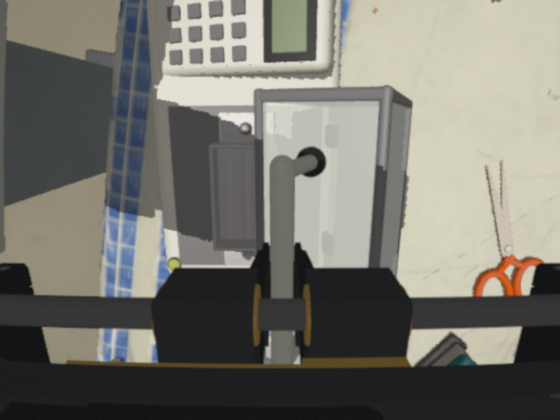

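View pics/s10c.png

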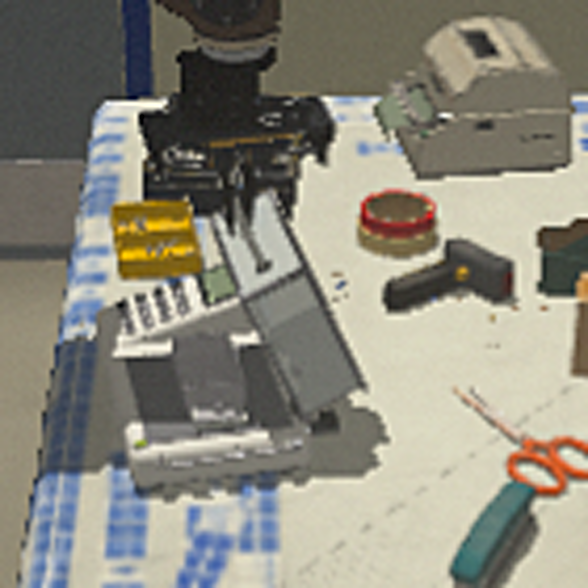

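Emit:
servo_tool --pt "0 0 0 -0.0004 0 0.0001 0" --pt "0 0 0 -0.0009 -0.0001 0.0001 0" --pt "0 0 0 -0.0014 -0.0002 0.0002 0" --pt "0 0 0 -0.0017 -0.0003 0.0002 0" --pt "0 0 0 -0.0018 -0.0003 0.0002 0" --pt "0 0 0 -0.0018 -0.0003 0.0002 0" --pt "0 0 0 -0.0018 -0.0003 0.0002 0"

```text
t: 19.27
eef_pos: [504.2, 13.7, 237.4]
tcp_rot: [3.142, 0.0, 0.194]
ft_force: [2.0, 2.1, -5.0]
opening: 0.105
```

```bash
python3 - <<'E'
from h import *
ang()
snap('wrist','pics/w11.png');snap('top','pics/t11.png');ang()
im=cv2.imread('pics/t11.png')
cv2.imwrite('pics/t11c.png',cv2.resize(im[140:290,130:350],None,fx=3.5,fy=3.5,interpolation=cv2.INTER_CUBIC))
im=cv2.imread('pics/w11.png')
cv2.imwrite('pics/w11c.png',cv2.resize(im[80:280,140:420],None,fx=2.8,fy=2.8,interpolation=cv2.INTER_CUBIC))
E
```

```text
19.275 [504.2025  13.693  237.4485] [3.1416 0.0002 0.1935] [ 2.0339  2.0971 -5.0427] 0.10491460354976136 [-0.0011 -0.0002 -0.0021  0.0001  0.      0.001 ]
front 50.88973362753595 above 194.24853531664894 r 200.80402999278917 angle 1.1649450688257956
19.375 [504.2279  13.6834 237.4348] [3.1416 0.0002 0.1935] [ 2.4904  2.09   -5.7604] 0.11017438476088523 [-0.0007 -0.0006 -0.0014  0.0001  0.0005 -0.0023]
front 50.86673259348414 above 194.23481486226302 r 200.7849291887083 angle 1.1650385667018712
```

View pics/w11c.png

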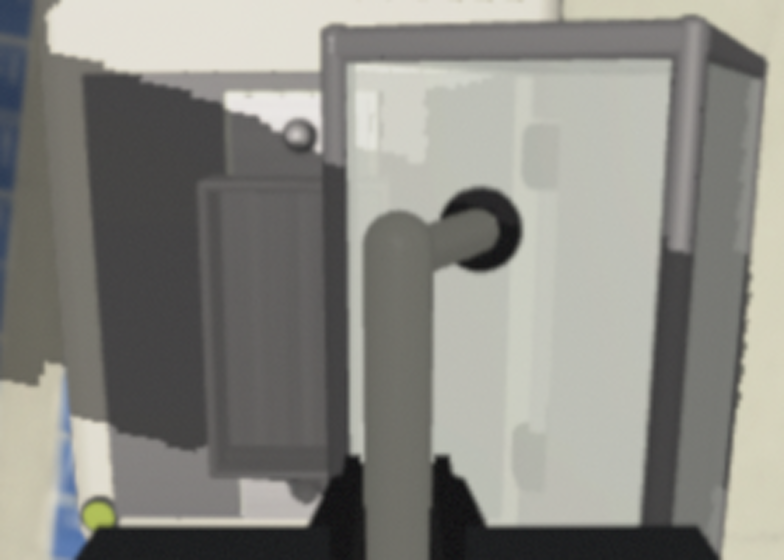

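View pics/t11c.png

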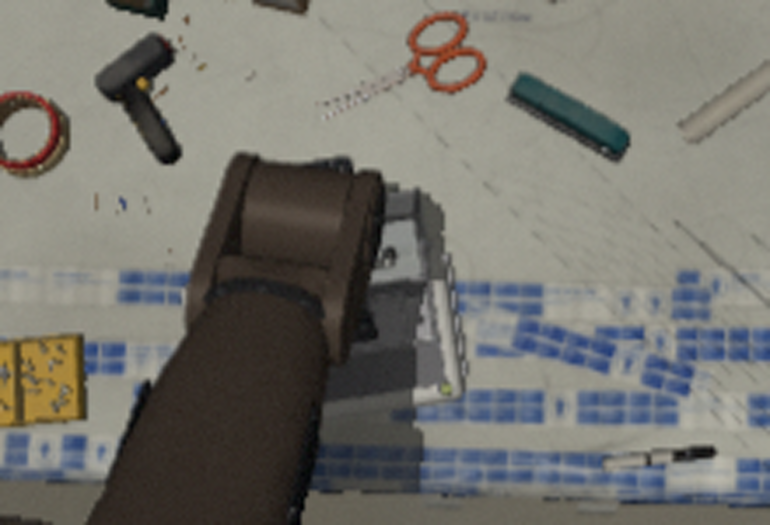

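Emit:
servo_tool --pt "0 0 0 -0.0001 0 0.0001 0" --pt "0 0 0 -0.0003 -0.0001 0.0002 0" --pt "0 0 0 -0.0004 -0.0001 0.0003 0" --pt "0 0 0 -0.0004 -0.0001 0.0003 0" --pt "0 0 0 -0.0004 -0.0001 0.0003 0" --pt "0 0 0 -0.0004 -0.0001 0.0003 0"

```text
t: 20.12
eef_pos: [503.9, 13.7, 237.4]
tcp_rot: [3.141, -0.0, 0.193]
ft_force: [2.6, -3.0, -5.2]
opening: 0.105
```

```bash
python3 - <<'E'
from h import *
ang()
snap('side','pics/s12.png');ang()
s=cv2.imread('pics/s12.png')
a=cv2.resize(s[120:310,200:350],None,fx=3.1,fy=3.1,interpolation=cv2.INTER_CUBIC);cv2.imwrite('pics/s12c.png',a)
E
```

```text
20.125 [503.89    13.6532 237.3559] [ 3.1414 -0.0001  0.1935] [ 2.5741 -3.0078 -5.2478] 0.10511389694001119 [ 0.0003 -0.0004  0.0009 -0.0014  0.0011 -0.0012]
front 51.21116861968707 above 194.15589758927922 r 200.79615623834212 angle 1.163279605319157
20.175 [503.8741  13.6735 237.3437] [ 3.1414 -0.0001  0.1935] [ 3.1125 -1.2054 -6.2592] 0.10800001115541956 [ 0.0007  0.     -0.0003  0.0016 -0.0006  0.0019]
front 51.222638968640084 above 194.14368976277115 r 200.78727802730623 angle 1.1632088611970262
```

View pics/s12c.png

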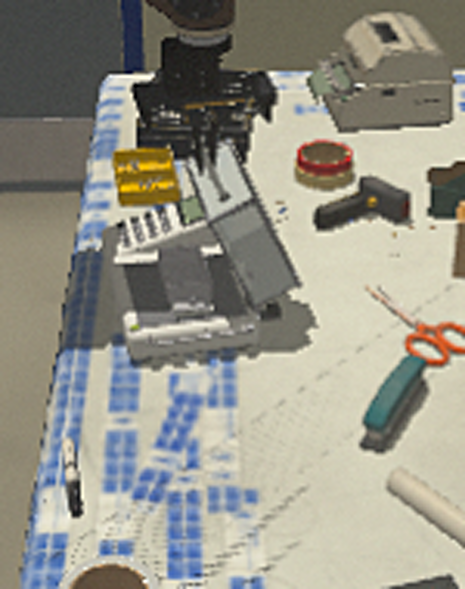

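```bash
python3 -c "
from h import *
job_done(); ang()"
```

```text
the job is handed in; nothing more can be done
the job is handed in; nothing more can be done
```

The pan is back on its pegs and released, and the hood is held still by its bar at about the balance point. I handed the job in at about 20 s, with nothing else touched.

- **Pan:** I lined it up on the left peg through the ear hole with the wrist camera. It went down over both pegs with no resistance, touched the load plate at the expected height with about 6 N, and was let go. Later pictures show it lying flat with both pegs through their holes.
- **Hood:** I pinched the bar from above and swung it forward over about 4 s without overshoot. The angle worked out from the bar's position was 1.163 rad. The same method read 1.903 at the known 1.9 start, so the true angle is about 1.160 against the 1.16 wanted.
- **Last checks:** The bar was still gripped, at a reading of about 10 mm, and the joints were practically still. The other items were in place in the last camera views.
- **Imperfect results:** About 7 N of pull on the wrist remained, mostly along the line to the hinge, and my small corrections did not clear it. The balance itself could not be confirmed by force, since the turning force there is too small to measure. It rests on geometry, good to roughly 0.01 rad. The state could not be read again after hand-in.

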